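# Put the back-room water heater into service

## Task

Put the water heater into service: first open the blue water valve fully, so that its handle lies in line with its pipe. Only then press the black knob on the heater down against its spring, turn it counter-clockwise past the safety stop while it is pressed in (do not force it), bring its white pointer to face the red marker on the dial, and let it spring back out. Leave the red drain valve, the red marker and the other things on the bench as they are.

Things in the scene. Friction and masses are not known exactly. Their poses are not given: they have to be found in the camera images.
- heater: White sheet-metal water heater fixed to the bench, 220 (x) x 260 (y) x 150 mm high; origin under its centre. A grey round dial plate, 144 mm across, 4 mm thick, lies at the centre of its top (dial face 154 mm above the bench), with a yellow arc over the safety stop and white ticks at off and over the working arc.
- knob_grip (a point): Centre of the black knob's grip bar, on the knob's vertical axis, 194 mm above the bench while the knob is out. The bar is 66 mm long, 18 mm wide; its top is 12 mm above this point. It stands on a round skirt 76 mm across that moves with it and whose top is 17 mm below this point. x axis: along the bar to its white-striped pointer end; z axis: up.
- knob_push (a joint): How far the knob is pressed down, m: 0 out, 0.010 fully in. The spring needs about 4 N to start and 10 N when fully in, and pushes the knob back out when let go. More than 6 mm is needed to clear the safety stop.
- knob_turn (a joint): Knob angle, rad, growing counter-clockwise seen from above; range 0 to 2.1; 0 is off, pointing along the heater's x axis. Starts at 0.05 to 0.35. With the knob out it is blocked at about 0.53; pressed in it passes; beyond about 1.07 it may come out again and still turns freely. It stays where it is left (friction 0.06 N m).
- marker_tab (a point): Red tab, 18 x 12 mm and 4 mm high, on the dial 61 mm from the knob's axis; the point is at the centre of its top. Its x axis points outwards from the knob's axis, so the pointer faces it when the x axes of knob_grip and marker_tab agree. It stands 1.3 to 1.7 rad counter-clockwise of off; it can be shifted but must not be.
- valve_blue_grip (a point): Centre of the blue bar handle of the water valve, on its vertical axis, 144 mm above the bench. The bar is 84 mm long, 15 mm wide, 26 mm high, with 18 mm of room under it. x axis along the bar; z up. The valve sits in the middle of a copper pipe loop (130 mm long, pipe axis 85 mm high) fixed to the bench.
- valve_blue_turn (a joint): Blue handle angle, rad, growing counter-clockwise seen from above: 0 shut (handle across the pipe), 1.571 fully open (in line with the pipe, against its end stop). It starts between 0.1 and 0.3 and stays where it is left (friction 0.15 N m).
- valve_red_grip (a point): Centre of the red bar handle of the drain valve, of the same form and size as the blue one, 144 mm above the bench, on its own pipe loop. To be left alone.
- valve_red_tip (a point): End of the red bar handle, 42 mm from its axis.
- can_center (a point): Red and dark spray can, 60 mm across, 190 mm tall; the point is half-way up. A bystander.
- teabox_center (a point): Green carton 70 x 110 x 130 mm high; the point is its centre. A bystander.
- bowl_center (a point): Yellow bowl, 120 mm across, 55 mm high; the point is half-way up on its axis. A bystander.

How it is judged:
By the outcome, as a careful person would: the job done as asked, in the order asked, and still so for the second after the job is handed in, with the robot touching nothing.
It also fails if it takes over 45 s, if anything falls off the work surface, if the arm or the gripper's body presses on something with over 40 N, if the wrist force passes 120 N, or if a joint passes its speed limit or range.

## Robot

A 6-joint arm with a two-finger parallel gripper is mounted at the origin on the work surface. World frame = base frame: x ahead of the robot, y to its left, z up, the work surface at z = 0. Lengths are in mm, angles in rad, forces in N, time in s.
With the tool pointing down it reaches from about 325 to 925 mm from the base axis. Payload 3.1 kg.
Tool frame: the origin (TCP) lies on the centre line of the jaws, within the pads' length; the fingertips stand 11 mm ahead of it and the grasp point (between the pads) lies 8 mm behind it; z points along the fingers, y is the direction in which the jaws open and shut (so a half turn about z gives the same grasp; the last joint's range is limited). The gripper opens to 85 mm and grips with 20 to 120 N. Pads are 22 mm wide; open, the fingers measure 114 mm over their backs; the gripper's body (76 mm by 85 mm) begins 54 mm behind the grasp point. The pads swing forward as they close: fully open they stand 13 mm farther back than shut.
Start: joints at [1.133, 0.217, 1.613, -0, 1.311, -0.112], TCP at [200.023, 592.14, 242.3] pointing down, gripper open.
Joint ranges: [-2.75, 2.75], [-0.78, 2.1], [0.31, 2.55], [-1.13, 4.27], [0.13, 2.63], [-2.58, 2.58]. Speed limits (rad/s): [2.79, 2.79, 3.14, 3.14, 3.14, 3.14].

## Interface

Orientations are given as a 3x3 rotation matrix whose columns are the frame's x, y, z axes.
In Python, from bench import sense, capture, camera_params, finish_job gives the robot as it stands.
- The arm moves only by the tool play_rows, never from a script. Its argument "moves" is a list of rows, each a list of 5 numbers: the shift along the tool's x, y, z in mm, then the turn about the tool's z in degrees, then the opening in per cent of the stroke, from 0 (shut) to 100 (fully open). In form: [[dx, dy, dz, roll, fingers], ...]. A call has 1 to 20 rows; each row shifts and turns the pose as measured when the row begins, along the tool's axes as they then stand; what a row does not reach is not made up. A row lasts 1/8 s, in which the tool goes at most 62.5 mm and 10.7 degrees, less where a joint would pass 70% of its speed; a pose out of reach is approached as far as the arm can. A call is refused whole if a number of a shift passes 62.5 or a number of a turn 10.7, either way. A call with a gripper value outside its range is refused whole. The fingers move at their own pace and stop on an object; the grip force is fixed at half the most. Time passes only in rows, so rows that do not move let the fingers close. It gives the time, the measured TCP pose, the force and the opening at its end, in the units of the state.
- sense(): the state, without advancing time (a new reading comes with each control period).
- capture(name): name is "scene" or "side" or "wrist"; returns (picture, depth): 384x512x3 uint8, blue, green, red; 384x512 float32, mm along the optical axis (not along the pixel's ray), 0 where there is no reading.
- camera_params(name): a dict with "K" (3x3 intrinsics, pixels), "position" and "rotation" of the camera in the world; the wrist camera has in their place "tool_from_camera" (4x4, takes a point from camera to tool coordinates, whose origin is the TCP and whose axes are the flange's). Camera axes: x right, y down, z forward; pixel columns grow to the right and rows downward; lengths in mm; the calibration is good to about 2 mm. The wrist camera is an equidistant fisheye: a pixel r from the principal point sees the ray r / f radians off the axis. A picture is of the moment at which its call begins: read the wrist's pose just before it. camera_params takes no time and is no camera call.
- finish_job(): hands the job in, once; it reports no verdict.
The state is a dict: "t": time; "q": joint angles; "qvel": joint speeds; "joint_efforts": joint torques, N m; "tool_pos": TCP position; "eef_rot": TCP orientation; "force": force on the tool from outside, world axes, zero at the start; "moment": the same for the moment, N m; "gripper_width": finger opening in mm.
Only numpy, scipy, OpenCV 4.12 (cv2) and the standard library are available. Lean on these libraries where they do the work, as an engineer would, in place of code of your own. Each camera call takes 0.05 s, during which the arm holds its last target. There are 200 camera calls.

## Working session

There is one attempt and no reset: what is moved stays moved. The work goes in short steps, Python scripts to look and compute and a tool call to move; the robot and the scene stay as the last step left them, time stands still between calls to the robot, and variables do not carry over. Pictures are saved under pics/ and viewed, about 8 in all and at most 12, crops included, and the job is handed in when it is done.

Besides the shell and the picture viewer there is one more tool, called after "Request:" as name([rows], argument=value, ...), one row to a line, values as JSON. play_rows: Moves the arm, as the interface text tells. Its arguments: {"type":"object","properties":{"moves":{"type":"array"}},"required":["moves"]}

```bash
mkdir -p pics; cat > h.py <<'E'
import numpy as np, cv2
from bench import sense, capture, camera_params
def snap(n):
    im,d=capture(n); np.savez(f'pics/{n}.npz',im=im,d=d); return im,d
def world(n,u,v,z=None,d=None):
    p=camera_params(n);K=np.array(p['K']);R=np.array(p['rotation']);c=np.array(p['position'])
    r=R@np.linalg.inv(K)@np.array([u,v,1.])
    return c+r*((z-c[2])/r[2] if z is not None else d)
E
python3 - <<'E'
from h import *
s=sense();print(s['eef_rot'],s['gripper_width'],s['t'])
for n in('scene','side'):
    im,d=snap(n);cv2.imwrite(f'pics/{n}1.png',cv2.resize(im,(800,600)));p=camera_params(n);print(n,p['position'],p['rotation'],p['K'])
E
```

```text
[[-9.47392307e-01  3.20073168e-01 -9.92459485e-04]
 [ 3.20074614e-01  9.47389833e-01 -2.17831866e-03]
 [ 2.43024671e-04 -2.38138343e-03 -9.99997135e-01]] 85.48928669439444 0.0
scene [1730.51623363 -112.04448742  880.17102721] [[ 0.06868379  0.5563742  -0.82808833]
 [ 0.99763181 -0.03526937  0.05904946]
 [ 0.00364744 -0.830183   -0.55747904]] [[445.87622029   0.         257.04109096]
 [  0.         445.87622029 184.84169719]
 [  0.           0.           1.        ]]
side [  480.17675549 -1116.6322333   1191.10305624] [[ 0.99293571 -0.06839407  0.09695839]
 [-0.11733524 -0.68746192  0.71667883]
 [ 0.01763862 -0.72299264 -0.69063052]] [[488.47327574   0.         270.059455  ]
 [  0.         488.47327574 193.17260426]
 [  0.           0.           1.        ]]
```

View pics/scene1.png

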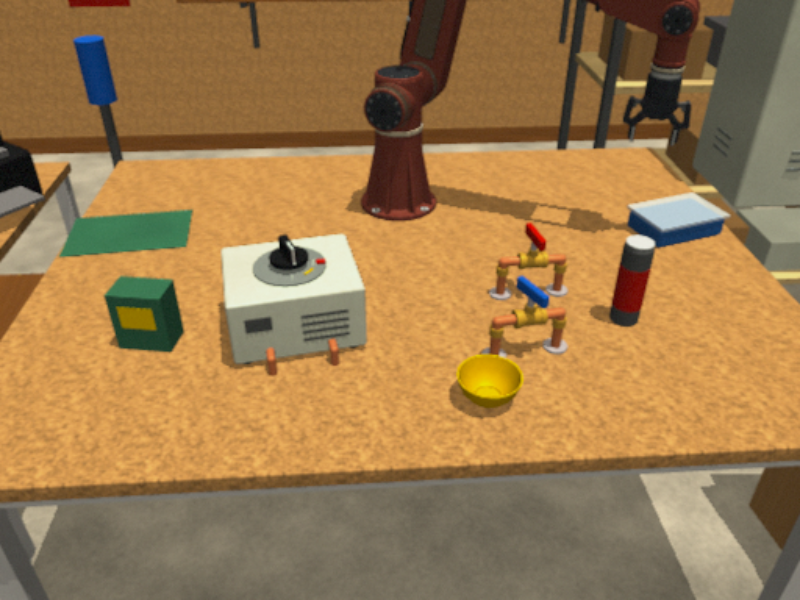

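View pics/side1.png

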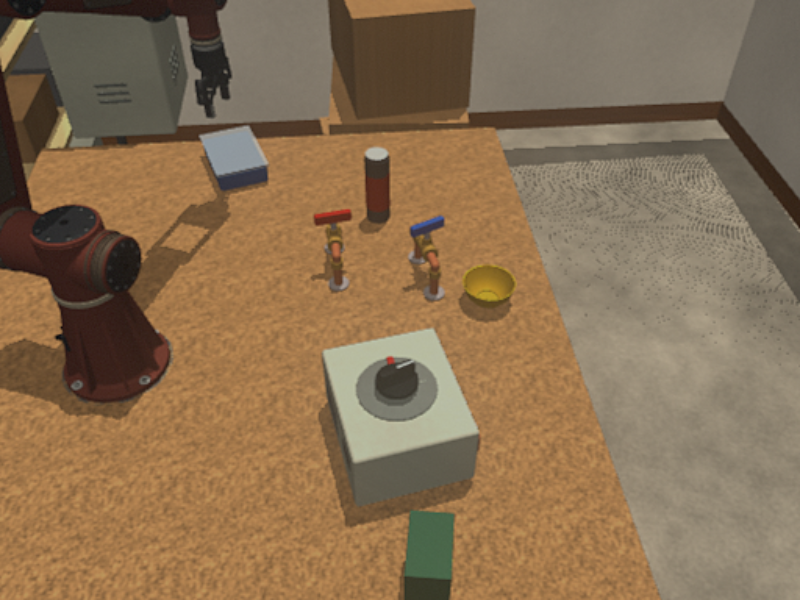

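The scene view shows the knob at about (288,255), the blue handle at (532,291) and the red handle at (536,236). In the side view the knob is at (398,380), the blue handle at (428,226) and the red marker at (390,360). Next I measure them with colour and depth.

```bash
python3 - <<'E'
from h import *
def cloud(n):
    f=np.load(f'pics/{n}.npz');im,d=f['im'],f['d'];p=camera_params(n);K=np.array(p['K'])
    v,u=np.mgrid[:384,:512];r=np.stack([(u-K[0,2])/K[0,0],(v-K[1,2])/K[1,1],np.ones(u.shape)],-1)*d[...,None]
    return im,r@np.array(p['rotation']).T+np.array(p['position']),d>0
def rep(name,P):
    if len(P)<4: print(name,len(P));return
    (c,sz,a)=cv2.minAreaRect(P[:,:2].astype(np.float32)); w=np.linalg.eigh(np.cov(P[:,:2].T))[1][:,1]
    print(name,len(P),'mean',P.mean(0).round(1),'rect',np.round(c,1),np.round(sz,1),'ang',round(np.degrees(np.arctan2(w[1],w[0]))%180,1))
for n in('scene','side'):
    im,P,ok=cloud(n);h=cv2.cvtColor(im,cv2.COLOR_BGR2HSV).astype(int);H,S,V=h[...,0],h[...,1],h[...,2]
    X,Y,Z=P[...,0],P[...,1],P[...,2]
    on=ok&(X>300)&(X<1000)&(abs(Y)<450)
    blue=(H>100)&(H<130)&(S>120);red=((H<8)|(H>172))&(S>150)
    rep(n+' blue top',P[on&blue&(Z>150)&(Z<165)])
    rep(n+' blue',P[on&blue&(Z>115)&(Z<170)])
    rep(n+' redh',P[on&red&(Z>128)&(Z<170)&(Y>0)])
    rep(n+' mark',P[on&red&(Z>140)&(Z<175)&(Y<0)])
    rep(n+' heatertop',P[on&(Z>143)&(Z<152)&(S<60)&(V>120)])
    rep(n+' dial',P[on&(Z>151)&(Z<158)&(Y<0)])
    rep(n+' knobtop',P[on&(Z>202)&(Z<212)&(Y<0)&(X<760)])
    rep(n+' skirt',P[on&(Z>172)&(Z<182)&(Y<0)])
    rep(n+' copper',P[on&(Z>92)&(Z<102)&(S>100)&(H<25)&(Y>0)])
    rep(n+' can',P[on&(Z>185)&(Z<200)&(Y>50)])
    rep(n+' tea',P[on&(Z>127)&(Z<136)&(Y<-200)&(H>50)&(H<95)])
f=np.load('pics/scene.npz')['im'];g=np.load('pics/side.npz')['im']
a=cv2.resize(f[150:195,150:220],None,fx=8,fy=8,interpolation=2)[:360]
b=cv2.resize(f[135:235,295:420],None,fx=3.6,fy=3.6,interpolation=2)
c=cv2.resize(g[120:200,180:345],None,fx=2.2,fy=2.2)[:1]
k=cv2.resize(g[215:275,215:295],None,fx=5,fy=5,interpolation=2)
W=np.zeros((600,800,3),np.uint8);k=k[:300,:400];W[:300,:400]=k;a=cv2.resize(a,(400,257));W[300:557,:400]=a
b=cv2.resize(b,(400,320));W[:300,400:]=b[:300];q=cv2.resize(g[125:200,190:340],(400,200));W[300:500,400:]=q
cv2.imwrite('pics/crop1.png',W)
E
```

```text
scene blue top 103 mean [669.9 208.7 156.8] rect [666.3 209.9] [83.2 16.3] ang 25.1
scene blue 180 mean [671.  208.3 151. ] rect [666.4 209.6] [83.2 16.8] ang 25.4
scene redh 163 mean [506.8 314.9 146.1] rect [529.6 334.2] [266.8  53.9] ang 52.1
scene mark 16 mean [ 550.9 -189.5  159.2] rect [ 548.  -190.2] [14.8 14. ] ang 68.5
scene heatertop 1158 mean [ 592.7 -252.7  150.1] rect [ 557.1 -250.3] [222.7 256.6] ang 93.2
scene dial 2223 mean [ 570.  -250.3  153.5] rect [ 557.6 -248.3] [222.9 256.4] ang 99.2
scene knobtop 79 mean [ 559.9 -248.2  207.4] rect [ 556.  -249.2] [67.4 17.1] ang 23.9
scene skirt 194 mean [ 564.5 -249.7  178.6] rect [ 558.3 -248.2] [71.9 72.8] ang 96.5
scene copper 392 mean [581.7 252.6  96.6] rect [551.2 259.8] [223.  321.4] ang 153.0
scene can 109 mean [575.  433.6 192.1] rect [569.4 432.4] [35.3 58.9] ang 179.5
scene tea 0
side blue top 46 mean [664.6 206.1 157.2] rect [665.5 205.2] [77.9 13.7] ang 24.0
side blue 46 mean [664.6 206.1 157.2] rect [665.5 205.2] [77.9 13.7] ang 24.0
side redh 138 mean [475.7 282.1 149. ] rect [514.  332.1] [246.9  64.3] ang 52.5
side mark 16 mean [ 549.3 -190.7  157.9] rect [ 549.3 -190.2] [16.9  8.6] ang 96.9
side heatertop 3332 mean [ 552.9 -268.8  149.4] rect [ 555.1 -251.9] [218.1 263.2] ang 101.6
side dial 2443 mean [ 555.5 -264.2  153.3] rect [ 556.1 -256.2] [217.5 257.2] ang 100.8
side knobtop 139 mean [ 555.5 -254.5  205.9] rect [ 555.7 -253.4] [67.7 22.2] ang 22.7
side skirt 256 mean [ 558.2 -267.2  177.1] rect [ 555.2 -254.9] [73.  74.3] ang 0.4
side copper 203 mean [564.1 245.6  96.6] rect [546.6 262.1] [215.  331.7] ang 144.6
side can 84 mean [572.4 430.1 190.5] rect [572.4 428.9] [44.9 51.8] ang 3.5
side tea 0
```

View pics/crop1.png

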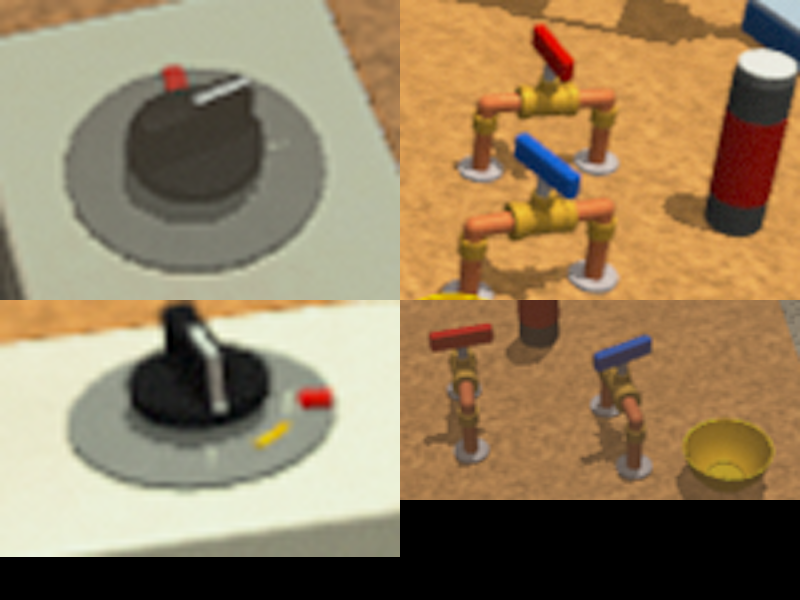

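The crop shows the heater pointer away from the red marker (170,78), and the red valve about 130 mm behind the blue one. I'll measure the pipe direction and red handle, and plan the rows.

```bash
cat >> h.py <<'E'
def plan(target,yaw,n):
    """rows (dx,dy,dz,roll) to TCP target, yaw = world angle (deg) of tool y"""
    s=sense();p=np.array(s['tool_pos']);R=np.array(s['eef_rot']);y0=np.degrees(np.arctan2(R[1,1],R[0,1]))
    dy=(yaw-y0); step=dy/n; d=(np.array(target)-p)/n; out=[]
    for i in range(n):
        a=np.radians(y0+step*i); Y=np.array([np.cos(a),np.sin(a),0]);Z=np.array([0,0,-1.]);X=np.cross(Y,Z)
        out.append([round(float(v),1) for v in(d@X,d@Y,d@Z,-step)])
    print('from',p.round(1),round(y0,1));print(out)
E
python3 - <<'E'
from h import *
f=None
def cloud(n):
    f=np.load(f'pics/{n}.npz');im,d=f['im'],f['d'];p=camera_params(n);K=np.array(p['K'])
    v,u=np.mgrid[:384,:512];r=np.stack([(u-K[0,2])/K[0,0],(v-K[1,2])/K[1,1],np.ones(u.shape)],-1)*d[...,None]
    return im,r@np.array(p['rotation']).T+np.array(p['position']),d>0
for n in('scene','side'):
    im,P,ok=cloud(n);h=cv2.cvtColor(im,cv2.COLOR_BGR2HSV).astype(int);H,S=h[...,0],h[...,1];X,Y,Z=P[...,0],P[...,1],P[...,2]
    def rep(k,Q):
        w=np.linalg.eigh(np.cov(Q[:,:2].T))[1][:,1];print(n,k,len(Q),Q.mean(0).round(1),Q.min(0).round(),Q.max(0).round(),round(np.degrees(np.arctan2(w[1],w[0]))%180,1))
    rep('red',P[ok&((H<8)|(H>172))&(S>150)&(Z>135)&(Z<165)&(X>420)&(X<620)&(Y>150)&(Y<350)])
    rep('pipe',P[ok&(Z>85)&(Z<104)&(S>100)&(H<28)&(X>610)&(X<740)&(Y>100)&(Y<320)])
    F=P[ok&(Z<30)&(Z>4)&(X>610)&(X<740)&(Y>100)&(Y<320)];print(len(F))
plan([666,207.5,242],-65.3,14)
E
```

```text
scene red 108 [466.7 260.8 152. ] [422. 251. 136.] [502. 274. 163.] 11.6
scene pipe 307 [672.5 206.6  94.8] [649. 136.  85.] [688. 285. 104.] 98.7
500
side red 113 [458.5 256.6 152.2] [422. 245. 135.] [497. 276. 163.] 9.9
side pipe 146 [668.  178.3  95.2] [648. 131.  85.] [688. 232. 104.] 106.1
239
from [199.7 591.5 241.1] 71.3
[[-40.3, -15.3, -0.1, 9.8], [-42.3, -8.3, -0.1, 9.8], [-43.1, -1.0, -0.1, 9.8], [-42.7, 6.4, -0.1, 9.8], [-41.0, 13.5, -0.1, 9.8], [-38.1, 20.3, -0.1, 9.8], [-34.1, 26.4, -0.1, 9.8], [-29.1, 31.8, -0.1, 9.8], [-23.3, 36.3, -0.1, 9.8], [-16.8, 39.7, -0.1, 9.8], [-9.9, 42.0, -0.1, 9.8], [-2.6, 43.1, -0.1, 9.8], [4.7, 42.9, -0.1, 9.8], [11.9, 41.5, -0.1, 9.8]]
```

Request:
play_rows([
  [-40,-15,0,9.8,100],
  [-42,-8,0,9.8,100],
  [-43,-1,0,9.8,100],
  [-43,6,0,9.8,100],
  [-41,13.5,0,9.8,100],
  [-38,20,0,9.8,100],
  [-34,26,0,9.8,100],
  [-29,32,0,9.8,100],
  [-23,36,0,9.8,100],
  [-17,40,0,9.8,100],
  [-10,42,0,9.8,100],
  [-3,43,0,9.8,100],
  [5,43,0,9.8,100],
  [12,41,0,9.8,100],
])

```text
t: 1.85
tool_pos: [656.1, 177.3, 230.9]
eef_rot: [[0.94, 0.34, -0.014], [0.34, -0.94, -0.009], [-0.016, 0.003, -1.0]]
force: [-0.5, -0.4, 0.4]
gripper_width: 85.3
```

```bash
python3 - <<'E'
from h import *
plan([666,207.5,200],-65.3,3)
s=sense();im,d=snap('wrist');cv2.imwrite('pics/w1.png',im);p=camera_params('wrist');print(p)
p0=np.array(s['tool_pos']);R=np.array(s['eef_rot'])
T=np.array(p['tool_from_camera']);K=np.array(p['K'])
h=cv2.cvtColor(im,cv2.COLOR_BGR2HSV).astype(int);m=(h[...,0]>100)&(h[...,0]<130)&(h[...,1]>120)
v,u=np.nonzero(m)
x=(u-K[0,2])/K[0,0];y=(v-K[1,2])/K[1,1];th=np.hypot(x,y);ray=np.stack([np.sin(th)*x/th,np.sin(th)*y/th,np.cos(th)],1)
W=(ray@T[:3,:3].T)@R.T;c=R@T[:3,3]+p0
Q=c+W*((157-c[2])/W[:,2])[:,None]
k=np.hypot(Q[:,0]-666,Q[:,1]-208)<70
print(k.sum(),cv2.minAreaRect(Q[k,:2].astype(np.float32)))
E
```

```text
from [656.1 177.3 230.9] -70.1
[[6.5, -8.3, 10.3, -1.6], [6.8, -8.1, 10.3, -1.6], [7.0, -8.0, 10.3, -1.6]]
{'K': array([[297.31863964,   0.        , 260.02462366],
       [  0.        , 297.31863964, 192.98264306],
       [  0.        ,   0.        ,   1.        ]]), 'tool_from_camera': array([[-9.63896471e-04, -9.53115625e-01, -3.02604819e-01,
         7.80694262e+01],
       [ 9.99999384e-01, -1.08526708e-03,  2.32941206e-04,
        -1.21884693e+00],
       [-5.50426950e-04, -3.02604408e-01,  9.53116084e-01,
        -1.31810204e+02],
       [ 0.00000000e+00,  0.00000000e+00,  0.00000000e+00,
         1.00000000e+00]])}
2273 ((667.1610717773438, 209.74502563476562), (82.64535522460938, 15.936193466186523), 25.131608963012695)
```

View pics/w1.png

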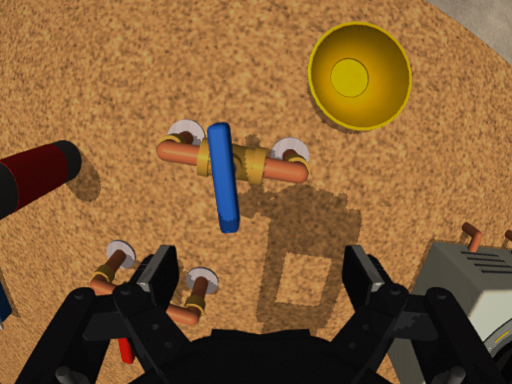

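The wrist view shows the blue bar from (219,125) to (230,230), fully free, with the pipe elbows at (167,150) and (300,172). I'll align with it and descend.

Request:
play_rows([
  [7,-8.5,10,-1.6,100],
  [7,-8.5,10,-1.6,100],
  [7,-8,10,-1.6,100],
  [0,0,0,0,100],
])

```text
t: 2.4
tool_pos: [668.2, 206.3, 194.9]
eef_rot: [[0.908, 0.419, -0.016], [0.419, -0.908, -0.012], [-0.019, 0.005, -1.0]]
force: [-0.6, -0.7, -0.7]
gripper_width: 85.7
```

```bash
python3 - <<'E'
from h import *
plan([666.6,208,138],-65,4)
f=np.load('pics/wrist.npz')
E
```

```text
from [668.2 206.3 194.9] -65.2
[[-0.2, -0.6, 14.2, -0.1], [-0.2, -0.6, 14.2, -0.1], [-0.2, -0.6, 14.2, -0.1], [-0.2, -0.6, 14.2, -0.1]]
```

Request:
play_rows([
  [0,-1,14,0,100],
  [0,-0.5,14,0,100],
  [0,-0.5,14,0,100],
  [0,-0.5,14,0,100],
  [0,0,0,0,100],
  [0,0,0,0,10],
  [0,0,0,0,10],
  [0,0,0,0,10],
  [0,0,0,0,10],
])

```text
t: 3.52
tool_pos: [665.6, 209.6, 136.5]
eef_rot: [[0.908, 0.419, -0.015], [0.419, -0.908, -0.01], [-0.018, 0.003, -1.0]]
force: [-0.3, -4.3, -2.3]
gripper_width: 14.4
```

Request:
play_rows([
  [0,0,0,-8,5],
  [0,0,0,-9,5],
  [0,0,0,-9,5],
  [0,0,0,-9,5],
  [0,0,0,-9,5],
  [0,0,0,-9,5],
  [0,0,0,-9,5],
  [0,0,0,0,5],
])

```text
t: 4.53
tool_pos: [665.0, 210.1, 136.5]
eef_rot: [[0.022, 1.0, -0.013], [1.0, -0.022, -0.013], [-0.013, -0.012, -1.0]]
force: [-2.1, -0.0, -1.2]
gripper_width: 14.2
```

```bash
python3 - <<'E'
from h import *
s=sense();R=np.array(s['eef_rot']);print(s['force'],s['moment'],np.degrees(np.arctan2(R[1,1],R[0,1])))
plan([666.8,208.5,137],5,3)
E
```

```text
[-2.05957372 -0.002466   -1.22031806] [-0.26836821 -0.60283254  0.13091518] -1.2848921840835177
from [665.  210.1 136.5] -1.3
[[-0.5, 0.6, -0.2, -2.1], [-0.5, 0.6, -0.2, -2.1], [-0.5, 0.6, -0.2, -2.1]]
```

Request:
play_rows([
  [0,0,0,-5,5],
  [0,0,0,-4,5],
  [0,0,0,0,5],
])

```text
t: 4.9
tool_pos: [665.0, 210.1, 136.5]
eef_rot: [[-0.131, 0.991, -0.011], [0.991, 0.13, -0.013], [-0.012, -0.013, -1.0]]
force: [-2.4, -0.1, -1.2]
gripper_width: 14.5
```

```bash
cat > st.py <<'E'
from h import *
s=sense();R=np.array(s['eef_rot']);print(s['t'],s['tool_pos'],np.round(s['force'],1),np.round(s['moment'],2),'yaw',np.degrees(np.arctan2(R[1,1],R[0,1])).round(1),s['gripper_width'],np.round(s['q'],2))
E
python3 st.py
```

```text
4.9 [664.95329987 210.0835528  136.51539385] [-2.4 -0.1 -1.2] [-0.19 -0.54  0.17] yaw 7.5 14.509559357073776 [ 0.21  0.47  1.49 -0.01  1.19  0.08]
```

Request:
play_rows([
  [0,0,0,-2.5,5],
  [0,0,0,-2,5],
  [0,0,0,0,5],
])

```text
t: 5.28
tool_pos: [664.8, 210.1, 136.5]
eef_rot: [[-0.197, 0.98, -0.012], [0.98, 0.197, -0.011], [-0.009, -0.014, -1.0]]
force: [-2.0, 0.7, -1.6]
gripper_width: 14.0
```

```bash
python3 st.py
```

```text
5.275 [664.79023878 210.10848787 136.45805101] [-2.   0.7 -1.6] [-0.03 -0.41 -1.15] yaw 11.4 14.047376651305195 [ 0.21  0.47  1.49 -0.01  1.19  0.01]
```

The moment rose from 0.17 to 1.15 N m, so the handle is on its end stop. I'll nudge it once more, release and lift, then look.

Request:
play_rows([
  [0,0,0,-1.5,5],
  [0,0,0,0,5],
  [0,0,0,0,30],
  [0,0,0,0,100],
  [0,0,0,0,100],
  [0,0,0,0,100],
  [0,0,-30,0,100],
  [0,0,-50,0,100],
  [0,0,-40,0,100],
])

```text
t: 6.4
tool_pos: [663.7, 211.2, 253.9]
eef_rot: [[-0.229, 0.973, -0.022], [0.973, 0.229, -0.014], [-0.009, -0.025, -1.0]]
force: [0.6, -0.8, 0.5]
gripper_width: 85.4
```

```bash
cat >> h.py <<'E'
def wproj(im_shape=None,s=None):
    p=camera_params('wrist');T=np.array(p['tool_from_camera']);K=np.array(p['K']);R=np.array(s['eef_rot']);p0=np.array(s['tool_pos'])
    def f(u,v,z):
        u=np.asarray(u,float);v=np.asarray(v,float)
        x=(u-K[0,2])/K[0,0];y=(v-K[1,2])/K[1,1];th=np.hypot(x,y)+1e-9
        W=(np.stack([np.sin(th)*x/th,np.sin(th)*y/th,np.cos(th)],-1)@T[:3,:3].T)@R.T;c=R@T[:3,3]+p0
        return c+W*((z-c[2])/W[...,2])[...,None]
    return f
E
python3 - <<'E'
from h import *
exec(open('st.py').read())
im,d=snap('wrist');cv2.imwrite('pics/w2.png',im);f=wproj(s=s)
h=cv2.cvtColor(im,cv2.COLOR_BGR2HSV).astype(int)
m=((h[...,0]>100)&(h[...,0]<130)&(h[...,1]>120)).astype(np.uint8)
n,l,st,c=cv2.connectedComponentsWithStats(m)
for i in range(1,n):
    if st[i,4]>300:
        v,u=np.nonzero(l==i);Q=f(u,v,157);print(st[i],cv2.minAreaRect(Q[:,:2].astype(np.float32)))
E
```

```text
6.4 [663.74071492 211.20947811 253.90234008] [ 0.6 -0.8  0.5] [ 0.01 -0.06 -0.06] yaw 13.2 85.42825621862727 [ 0.21  0.37  1.4  -0.01  1.4  -0.02]
[ 254  146   22   98 1620] ((664.6131591796875, 212.90931701660156), (13.865911483764648, 84.15484619140625), 9.523496627807617)
```

View pics/w2.png

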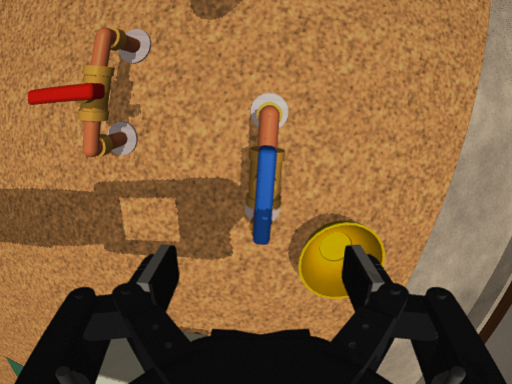

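The handle (266,148)–(262,242) now lies along the pipe (268,112). A numeric check of the pipe angle follows.

```bash
python3 - <<'E'
from h import *
s=sense();f=wproj(s=s);im=np.load('pics/wrist.npz')['im'];h=cv2.cvtColor(im,cv2.COLOR_BGR2HSV).astype(int)
a=f(268,112,96);b=f(268,140,96);c=np.array([664.6,212.9,0]);print(a,b,[np.degrees(np.arctan2(*(q-c)[[1,0]])) for q in(a,b)])
a=f(269,111,2);b=f(262,213,2);print(a,b,np.degrees(np.arctan2(*(a-b)[[1,0]])))
# scene+side flanges / handle angle
im,d=snap('scene')
cv2.imwrite('pics/s2.png',cv2.resize(im[165:240,300:375],(600,600),interpolation=2))
def ang(n):
    im,d=snap(n) if n!='scene' else (globals()['im'],globals()['d'])
    h=cv2.cvtColor(im,cv2.COLOR_BGR2HSV).astype(int);m=(h[...,0]>100)&(h[...,0]<130)&(h[...,1]>120)&(d>0)
    v,u=np.nonzero(m);P=np.array([world(n,x,y,d=d[y,x]) for x,y in zip(u,v)])
    P=P[(P[:,2]>148)&(P[:,2]<165)&(abs(P[:,0]-665)<60)&(abs(P[:,1]-209)<60)]
    w=np.linalg.eigh(np.cov(P[:,:2].T))[1][:,1];print(n,len(P),cv2.minAreaRect(P[:,:2].astype(np.float32)),np.degrees(np.arctan2(w[1],w[0]))%180)
ang('scene');ang('side')
plan([556,-251,290],-66.7,14)
E
```

```text
[657.07513536 278.20528851  96.        ] [663.62133602 250.83243672  96.        ] [np.float64(96.57297370918663), np.float64(91.47791398278247)]
[660.01051123 275.98417456   2.        ] [683.74758559 136.00136395   2.        ] 99.62417370906236
scene 128 ((667.76171875, 208.51480102539062), (18.60211944580078, 80.71298217773438), 7.29966926574707) 98.75542102236774
side 31 ((665.559326171875, 207.1035614013672), (11.46107006072998, 82.75702667236328), 10.06528377532959) 101.41851034620606
from [665.5 211.6 256.2] 13.2
[[-30.4, -15.2, -2.4, 5.7], [-31.7, -12.1, -2.4, 5.7], [-32.8, -8.9, -2.4, 5.7], [-33.5, -5.6, -2.4, 5.7], [-33.9, -2.2, -2.4, 5.7], [-33.9, 1.2, -2.4, 5.7], [-33.7, 4.6, -2.4, 5.7], [-33.0, 7.9, -2.4, 5.7], [-32.1, 11.1, -2.4, 5.7], [-30.8, 14.3, -2.4, 5.7], [-29.2, 17.3, -2.4, 5.7], [-27.4, 20.1, -2.4, 5.7], [-25.3, 22.7, -2.4, 5.7], [-22.9, 25.1, -2.4, 5.7]]
```

View pics/s2.png

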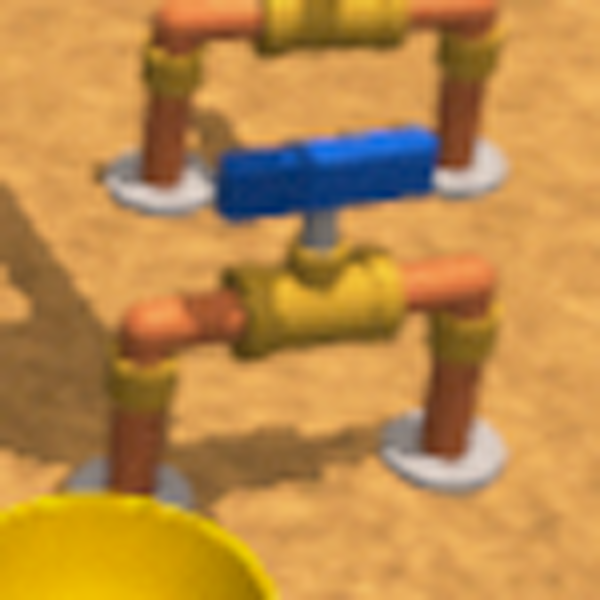

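The handle (220,180)–(435,150) looks parallel to the pipe, and the numbers agree: bar 99.5°, flange line 99.6°. On to the knob.

Request:
play_rows([
  [-30,-15,-2,5.7,100],
  [-32,-12,-2,5.7,100],
  [-33,-9,-2,5.7,100],
  [-33.5,-5.6,-2,5.7,100],
  [-34,-2,-2,5.7,100],
  [-34,1,-2,5.7,100],
  [-34,4.6,-2,5.7,100],
  [-33,8,-2,5.7,100],
  [-32,11,-2,5.7,100],
  [-31,14,-2,5.7,100],
  [-29,17,-2,5.7,100],
  [-27,20,-2,5.7,100],
  [-25,23,-2,5.7,100],
  [-23,25,-2,5.7,100],
  [0,0,0,0,100],
])

```text
t: 8.43
tool_pos: [530.5, -258.9, 260.4]
eef_rot: [[0.93, 0.362, -0.065], [0.363, -0.932, -0.004], [-0.061, -0.02, -0.998]]
force: [-0.2, 0.4, -0.3]
gripper_width: 85.3
```

```bash
python3 - <<'E'
from h import *
exec(open('st.py').read())
im,d=snap('wrist');cv2.imwrite('pics/w3.png',cv2.resize(im,(800,600),interpolation=2))
plan([556,-251,250],-66.7,3)
E
```

```text
8.425 [ 530.53606902 -258.9458493   260.43504765] [-0.2  0.4 -0.3] [ 0.02 -0.04 -0.02] yaw -68.8 85.31322591132843 [-0.55  0.17  1.64 -0.04  1.39  0.65]
from [ 530.6 -257.6  260. ] -68.7
[[8.7, 1.0, 3.3, -0.7], [8.7, 1.1, 3.3, -0.7], [8.7, 1.2, 3.3, -0.7]]
```

View pics/w3.png

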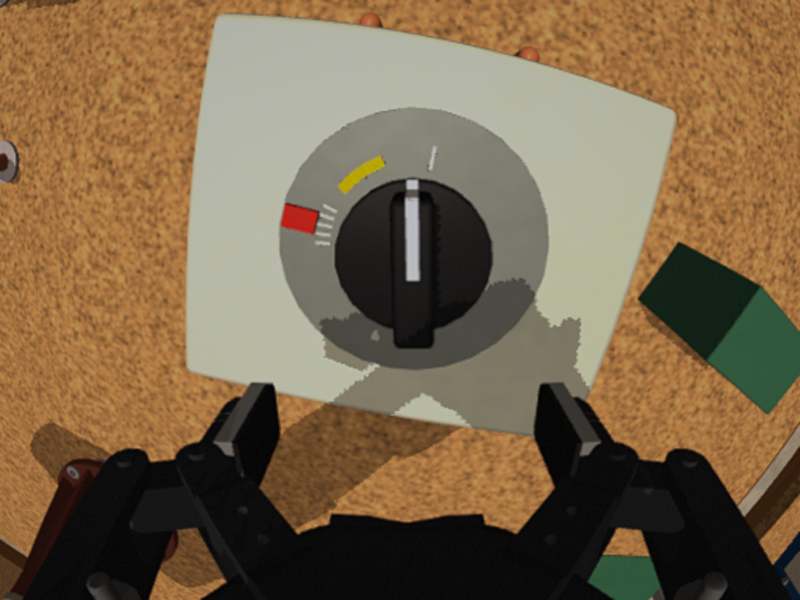

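The wrist view shows the bar along column ~413 (pointer end at row 190), the skirt centre at (414,255), the dial centre at (414,238) and the marker at (300,218). Next I turn these into positions.

```bash
python3 - <<'E'
from h import *
s=sense();f=wproj(s=s);g=lambda u,v,z:f(u/1.5625,v/1.5625,z)
im=np.load('pics/wrist.npz')['im'];h=cv2.cvtColor(im,cv2.COLOR_BGR2HSV).astype(int)
def comp(m,z,near):
    n,l,st,c=cv2.connectedComponentsWithStats(m.astype(np.uint8));i=min((i for i in range(1,n) if st[i,4]>60),key=lambda i:np.hypot(*(c[i]-near)))
    v,u=np.nonzero(l==i);return f(u,v,z),st[i]
M,st=comp(((h[...,0]<8)|(h[...,0]>172))&(h[...,1]>150),158,(192,140));print('mark',M.mean(0),cv2.minAreaRect(M[:,:2].astype(np.float32)),st)
A=comp((h[...,1]<60)&(h[...,2]>150)&(np.mgrid[:384,:512][0]>112),206,(264,147));S=A[0];w=np.linalg.eigh(np.cov(S[:,:2].T))[1][:,1];print('stripe',S.mean(0),A[1],np.degrees(np.arctan2(w[1],w[0]))%180,cv2.minAreaRect(S[:,:2].astype(np.float32)))
# dial outline ellipse, skirt outline
th=[(414,107),(280,238),(549,238),(310,165),(520,165),(414,370),(340,342)]
def circ(P):
    A=np.c_[2*P[:,:2],np.ones(len(P))];x=np.linalg.lstsq(A,(P[:,:2]**2).sum(1),rcond=None)[0];return x[:2],np.sqrt(x[2]+x[0]**2+x[1]**2)
print('dial',circ(np.array([g(*t,154) for t in th])))
print('skirt',circ(np.array([g(*t,177) for t in[(335,255),(492,255),(355,203),(472,203),(350,300),(478,300)]])))
E
```

```text
mark [ 549.38434952 -187.83272925  158.        ] ((549.3758544921875, -187.939208984375), (12.430119514465332, 18.004241943359375), 6.02363920211792) [180 130  24  20 330]
stripe [ 570.65370922 -241.78503062  206.        ] [260 127   8  52 391] 22.616578243266332 ((570.5023803710938, -241.82696533203125), (32.845741271972656, 4.429378509521484), 21.65876007080078)
dial (array([ 554.91326309, -249.36080539]), np.float64(70.36651516683061))
skirt (array([ 555.70642481, -248.30159661]), np.float64(37.38365471468053))
```

Request:
play_rows([
  [27,1,0,-2,100],
  [0,0,0,0,100],
  [0,0,0,0,100],
])

```text
t: 8.85
tool_pos: [555.1, -245.1, 254.7]
eef_rot: [[0.914, 0.4, -0.071], [0.401, -0.916, 0.002], [-0.064, -0.03, -0.997]]
force: [-0.0, -0.2, -0.1]
gripper_width: 85.2
```

```bash
python3 - <<'E'
exec(open('st.py').read());print(R)
E
```

```text
8.85 [ 555.12682363 -245.07637098  254.74457712] [-0.  -0.2 -0.1] [ 0.01 -0.08 -0.01] yaw -66.4 85.24526508222782 [-0.52  0.21  1.6  -0.03  1.39  0.65]
[[ 0.91367643  0.40024936 -0.07068128]
 [ 0.40136497 -0.91591656  0.001736  ]
 [-0.06404332 -0.02995514 -0.99749744]]
```

Request:
play_rows([
  [0,0,-50,0,100],
  [0,0,0,0,100],
])

```text
t: 9.1
tool_pos: [557.5, -243.9, 304.6]
eef_rot: [[0.913, 0.401, -0.073], [0.403, -0.915, 0.003], [-0.066, -0.032, -0.997]]
force: [0.2, 0.1, 1.6]
gripper_width: 85.4
```

```bash
python3 - <<'E'
exec(open('st.py').read());print(R[:,2])
E
```

```text
9.1 [ 557.49961243 -243.9007239   304.58333198] [0.2 0.1 1.6] [-0.03 -0.07  0.06] yaw -66.3 85.39733959760429 [-0.51  0.18  1.54 -0.03  1.49  0.65]
[-0.07349766  0.00297263 -0.99729096]
```

Request:
play_rows([
  [0,0,12,0,100],
  [0,0,12,0,100],
  [0,0,12,0,100],
  [0,0,12,0,100],
  [0,0,0,0,100],
])

```text
t: 9.72
tool_pos: [550.0, -241.8, 247.8]
eef_rot: [[0.912, 0.401, -0.082], [0.403, -0.915, 0.008], [-0.072, -0.04, -0.997]]
force: [-0.3, 0.5, 0.2]
gripper_width: 85.2
```

```bash
python3 - <<'E'
exec(open('st.py').read());print(R[:,2])
E
```

```text
9.725 [ 550.01058365 -241.79947159  247.79995795] [-0.3  0.5  0.2] [ 0.01 -0.04  0.03] yaw -66.3 85.2479167772012 [-0.51  0.21  1.61 -0.03  1.39  0.65]
[-0.0821313   0.00774183 -0.99659145]
```

```bash
cat >> h.py <<'E'
def delta(target,yaw):
    s=sense();p=np.array(s['tool_pos']);R=np.array(s['eef_rot']);y0=np.degrees(np.arctan2(R[1,1],R[0,1]))
    print('at',p.round(1),'yaw',y0.round(1),'shift',(R.T@(np.array(target)-p)).round(1),'roll',(y0-yaw).round(1),'tilt',R[:2,2].round(3),'F',np.round(s['force'],1),'M',np.round(s['moment'],2),'w',round(s['gripper_width'],1),'t',s['t'])
E
python3 -c "
from h import *
delta([555.5,-249.5,206],-67.1)"
```

```text
at [ 550.  -241.8  247.8] yaw -66.3 shift [ 4.9 10.9 41.1] roll 0.8 tilt [-0.082  0.008] F [-0.3  0.5  0.2] M [ 0.01 -0.04  0.03] w 85.2 t 9.725
```

Request:
play_rows([
  [5,11,41,0.8,100],
  [0,0,0,0,100],
])

```text
t: 9.98
tool_pos: [556.0, -249.8, 205.8]
eef_rot: [[0.918, 0.388, -0.082], [0.39, -0.921, 0.007], [-0.072, -0.039, -0.997]]
force: [-0.2, 0.3, 0.7]
gripper_width: 85.5
```

```bash
python3 -c "
from h import *
delta([555.5,-249.5,196],-67.1)"
```

```text
at [ 556.  -249.8  205.8] yaw -67.1 shift [ 0.4 -0.1  9.8] roll -0.0 tilt [-0.082  0.007] F [-0.2  0.3  0.7] M [ 0.02 -0.02  0.03] w 85.5 t 9.975
```

Request:
play_rows([
  [0.5,0,10,0,100],
  [0,0,0,0,15],
  [0,0,0,0,5],
  [0,0,0,0,5],
  [0,0,0,0,5],
])

```text
t: 10.6
tool_pos: [558.4, -250.2, 202.0]
eef_rot: [[0.918, 0.389, -0.074], [0.39, -0.921, 0.004], [-0.066, -0.032, -0.997]]
force: [-2.2, 1.6, 4.3]
gripper_width: 16.5
```

```bash
python3 -c "
from h import *
delta([555.5,-249.5,194],-67.1)"
```

```text
at [ 558.4 -250.2  202. ] yaw -67.1 shift [-1.8 -1.5  8.2] roll 0.0 tilt [-0.074  0.004] F [-2.2  1.6  4.3] M [ 0.06  0.26 -0.07] w 16.5 t 10.6
```

```bash
python3 - <<'E'
from h import *
a,_=snap('scene');b,_=snap('wrist')
W=np.zeros((400,800,3),np.uint8);W[:,:400]=cv2.resize(a[110:210,135:235],(400,400),interpolation=2);W[:,400:]=cv2.resize(b[100:340,140:380],(400,400),interpolation=2)
cv2.imwrite('pics/g1.png',W)
E
```

```text
(no output)
```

View pics/g1.png

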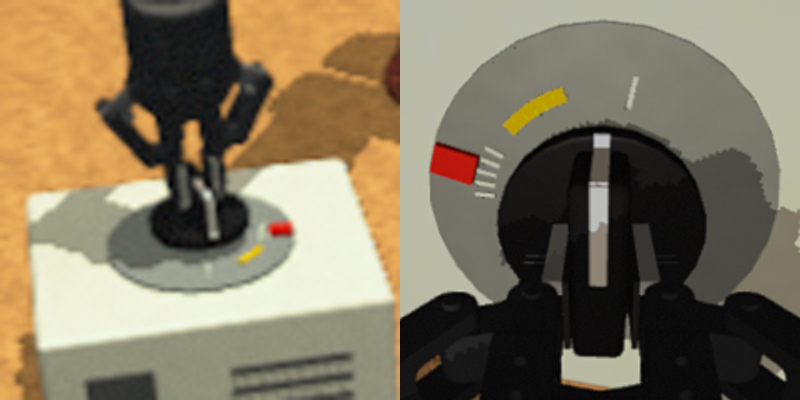

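The fingers straddle the middle of the bar, with the tips near the skirt. Now I press gently and watch the depth and force.

Request:
play_rows([
  [-0.5,0,4,0,5],
  [0,0,4,0,5],
])

```text
t: 10.95
tool_pos: [558.3, -250.2, 196.5]
eef_rot: [[0.918, 0.389, -0.071], [0.391, -0.921, 0.003], [-0.064, -0.031, -0.997]]
force: [-2.7, 3.3, 7.5]
gripper_width: 16.6
```

```bash
python3 -c "
from h import *
delta([555.5,-249.5,194],-67.1)"
```

```text
at [ 558.3 -250.2  196.5] yaw -67.1 shift [-2.2 -1.6  2.7] roll 0.0 tilt [-0.071  0.003] F [-2.7  3.3  7.5] M [ 0.22  0.4  -0.09] w 16.6 t 10.95
```

Force 7.5 N after 5.5 mm matches the spring. I'll press on, then turn while holding it down.

Request:
play_rows([
  [0,0,4,0,5],
  [0,0,3,0,5],
])

```text
t: 11.2
tool_pos: [558.4, -250.2, 192.9]
eef_rot: [[0.918, 0.389, -0.07], [0.391, -0.921, 0.002], [-0.064, -0.03, -0.998]]
force: [-3.0, 3.5, 10.5]
gripper_width: 16.5
```

Request:
play_rows([
  [0,0,1.5,-6,5],
  [0,0,1.5,-6,5],
])

```text
t: 11.45
tool_pos: [558.2, -249.9, 193.6]
eef_rot: [[0.814, 0.577, -0.07], [0.579, -0.816, 0.002], [-0.056, -0.043, -0.998]]
force: [-4.3, 3.9, 9.0]
gripper_width: 16.8
```

```bash
python3 -c "
from h import *
delta([555.5,-249.5,192],6)"
```

```text
at [ 558.2 -249.9  193.6] yaw -54.7 shift [-1.9 -1.8  1.8] roll -60.7 tilt [-0.07   0.002] F [-4.3  3.9  9. ] M [ 0.28  0.65 -0.14] w 16.8 t 11.45
```

Request:
play_rows([
  [0,0,2.5,-6,5],
  [0,0,2,-7,5],
  [0,0,2,-7,5],
])

```text
t: 11.82
tool_pos: [557.6, -249.3, 192.9]
eef_rot: [[0.557, 0.827, -0.071], [0.829, -0.559, 0.002], [-0.038, -0.06, -0.997]]
force: [-5.4, 4.8, 9.4]
gripper_width: 16.4
```

```bash
python3 -c "
from h import *
delta([555.5,-249.5,192],6)"
```

```text
at [ 557.6 -249.3  192.9] yaw -34.0 shift [-1.3 -1.6  1.1] roll -40.0 tilt [-0.071  0.002] F [-5.4  4.8  9.4] M [ 0.18  0.55 -0.19] w 16.4 t 11.825
```

Request:
play_rows([
  [0,0,2,-7,5],
  [0,0,2,-7,5],
  [0,0,2,-7,5],
  [0,0,1.8,-6,5],
])

```text
t: 12.32
tool_pos: [556.3, -248.4, 192.7]
eef_rot: [[0.105, 0.992, -0.072], [0.994, -0.105, 0.001], [-0.007, -0.072, -0.997]]
force: [-5.6, 4.3, 9.3]
gripper_width: 16.6
```

```bash
python3 -c "
from h import *
delta([555.5,-249.5,192],6)"
```

```text
at [ 556.3 -248.4  192.7] yaw -6.0 shift [-1.2 -0.6  0.8] roll -12.0 tilt [-0.072  0.001] F [-5.6  4.3  9.3] M [ 0.24  0.52 -0.18] w 16.6 t 12.325
```

Request:
play_rows([
  [0,0,2,-6,5],
  [0,0,2,-6,5],
  [0,0,0,0,5],
  [0,0,-4,0,5],
  [0,0,-4,0,5],
  [0,0,0,0,5],
])

```text
t: 13.08
tool_pos: [555.3, -248.0, 201.9]
eef_rot: [[-0.112, 0.991, -0.073], [0.994, 0.112, -0.001], [0.008, -0.073, -0.997]]
force: [-2.2, 2.8, 2.5]
gripper_width: 16.4
```

```bash
cat > k.py <<'E'
from h import *
delta([555.5,-249.5,202],6)
s=sense();im,d=snap('wrist');f=wproj(s=s)
h=cv2.cvtColor(im,cv2.COLOR_BGR2HSV).astype(int)
def comps(m,z,zf):
    n,l,st,c=cv2.connectedComponentsWithStats(m.astype(np.uint8))
    for i in range(1,n):
        if st[i,4]<40: continue
        v,u=np.nonzero(l==i);Q=f(u,v,z);mu=Q.mean(0)
        if np.hypot(mu[0]-555.5,mu[1]+249.5)<75:
            w=np.linalg.eigh(np.cov(Q[:,:2].T))[1][:,1]
            print(zf,st[i],mu.round(1),'axis',(np.degrees(np.arctan2(w[1],w[0]))%180).round(1),cv2.minAreaRect(Q[:,:2].astype(np.float32)))
comps(((h[...,0]<8)|(h[...,0]>172))&(h[...,1]>150),158,'mark')
comps((h[...,1]<70)&(h[...,2]>150),206,'stripe')
cv2.imwrite('pics/k.png',cv2.resize(im[60:360,100:420],(640,600),interpolation=2))
E
python3 k.py
```

```text
at [ 555.3 -248.   201.9] yaw 6.4 shift [-1.6 -0.  -0.1] roll 0.4 tilt [-0.073 -0.001] F [-2.2  2.8  2.5] M [-0.09 -0.32 -0.06] w 16.4 t 13.075
mark [255 120  21  30 597] [ 549.  -188.8  158. ] axis 94.8 ((548.7435913085938, -188.95033264160156), (11.951803207397461, 17.421918869018555), 6.792745113372803)
stripe [246 151   6  13  41] [ 545.  -194.4  206. ] axis 106.1 ((545.0548095703125, -194.4104766845703), (1.536745548248291, 5.4995808601379395), 18.28813362121582)
stripe [255 150   4  14  44] [ 548.3 -193.7  206. ] axis 101.0 ((548.3405151367188, -193.7311248779297), (1.3190174102783203, 5.800708770751953), 6.306033611297607)
stripe [263 151   4  13  48] [ 551.8 -193.3  206. ] axis 95.3 ((551.8474731445312, -193.5111083984375), (1.3168843984603882, 5.351361274719238), 6.52124547958374)
stripe [270 151   5  13  51] [ 555.1 -193.   206. ] axis 88.8 ((555.0601806640625, -193.0976104736328), (5.557526588439941, 1.6501963138580322), 87.68770599365234)
stripe [277 152   6  13  49] [ 558.5 -193.1  206. ] axis 84.1 ((558.489990234375, -193.12673950195312), (5.6873321533203125, 1.55906176
[... 486 characters left out ...]
5, 16.808195114135742), 5.837584972381592)
stripe [327 224  18   3  50] [ 588.9 -221.   206. ] axis 8.6 ((588.7684936523438, -221.0115509033203), (8.214137077331543, 1.0293675661087036), 7.061380863189697)
stripe [253 311  31  23 428] [ 566.7 -285.8  206. ] axis 55.6 ((564.437255859375, -285.2894592285156), (17.351947784423828, 17.387914657592773), 8.791163444519043)
stripe [357 314  14  14  71] [ 619.  -277.8  206. ] axis 142.6 ((619.488525390625, -278.01910400390625), (2.6207351684570312, 14.17539119720459), 55.2277717590332)
stripe [334 338  16  13  71] [ 610.5 -298.8  206. ] axis 139.6 ((610.5330200195312, -299.02288818359375), (2.847154140472412, 16.005443572998047), 49.205177307128906)
```

View pics/k.png

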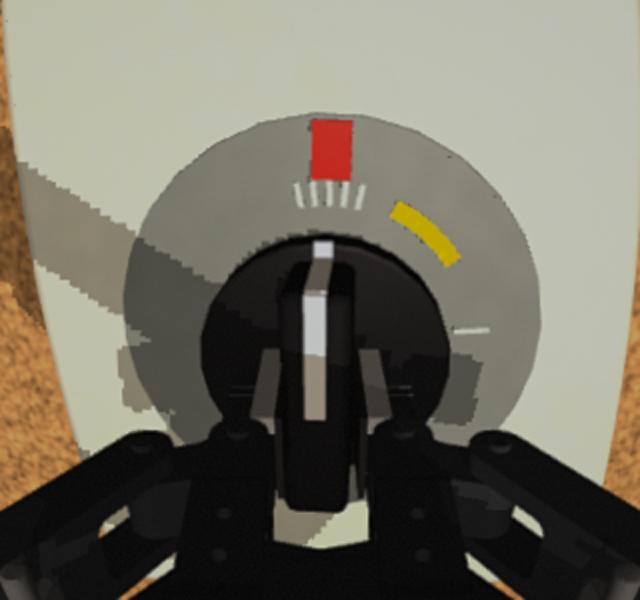

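The stripe axis reads 95.2–96° and the marker axis about 96°. Now I release, with a lift to follow for a check from above.

Request:
play_rows([
  [0,0,0,0,25],
  [0,0,0,0,50],
  [0,0,0,0,100],
  [0,0,0,0,100],
  [0,0,-30,0,100],
  [0,0,-50,0,100],
  [-30,0,-30,0,100],
  [0,0,0,0,100],
])

```text
t: 14.12
tool_pos: [567.0, -278.7, 312.8]
eef_rot: [[-0.113, 0.991, -0.075], [0.994, 0.113, -0.001], [0.008, -0.075, -0.997]]
force: [0.7, 0.6, -0.4]
gripper_width: 85.2
```

```bash
python3 k.py|cut -c1-150|grep -v 'stripe.* [1-9] [ 0-9][0-9]\]'; python3 - <<'E'
from h import *
s=sense();f=wproj(s=s)
im,d=snap('side')
v,u=np.nonzero(d>0);p=camera_params('side');K=np.array(p['K']);P=(np.stack([(u-K[0,2])/K[0,0],(v-K[1,2])/K[1,1],np.ones(len(u))],1)*d[v,u][:,None])@np.array(p['rotation']).T+np.array(p['position'])
k=(np.hypot(P[:,0]-555.5,P[:,1]+249.5)<45)
Q=P[k&(P[:,2]>198)&(P[:,2]<215)];w=np.linalg.eigh(np.cov(Q[:,:2].T))[1][:,1];print('bar',len(Q),np.median(Q[:,2]),np.degrees(np.arctan2(w[1],w[0]))%180,cv2.minAreaRect(Q[:,:2].astype(np.float32)))
E
```

```text
at [ 567.  -278.7  312.8] yaw 6.5 shift [ 29.4   0.2 111.4] roll 0.5 tilt [-0.075 -0.001] F [ 0.7  0.6 -0.4] M [-0.01  0.    0.07] w 85.2 t 14.125
mark [258  81  13  19 231] [ 549.  -188.9  158. ] axis 94.6 ((549.2645874023438, -189.05596923828125), (11.39983081817627, 17.463605880737305), 6.4246
stripe [  154    23   215   240 23867] [ 568.5 -204.1  206. ] axis 138.9 ((557.5787353515625, -239.88137817382812), (174.3240203857422, 206.5308837890
stripe [256 122   6  41 244] [ 552.9 -233.2  206. ] axis 96.4 ((552.8591918945312, -233.40817260742188), (4.110915184020996, 32.8516960144043), 6.4859
bar 142 205.96565291005072 96.01240614893129 ((555.9843139648438, -251.48959350585938), (18.180822372436523, 72.00477600097656), 6.860126495361328)
```

View pics/k.png

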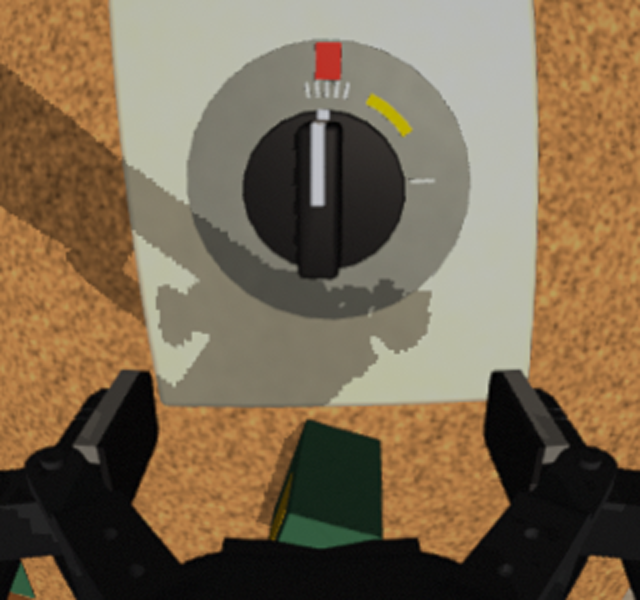

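The pointer (320,115) faces the red marker (328,60): stripe 96.4°, marker 96.4°. The knob top is at 206 mm, so the knob is out. I'm handing in.

```bash
python3 -c "
from bench import finish_job
print(finish_job())"
```

```text
the job is handed in; nothing more can be done
None
```

The water heater is in service and the job is handed in, at about 14 s of the 45 s allowed.

- **Blue valve:** I turned it first, until it came up against its end stop (moment about 1.15 N m). The wrist view puts the handle at 99.5° and the pipe at 99.6°. The other two cameras read the handle at 98.8° and 101.4°, so they disagree with that by up to 2°.
- **Knob:** I gripped it, pressed it about 9 mm (9–10 N, matching its spring) and turned it about 73° counter-clockwise while pressed. The twisting moment stayed below 0.2 N m, so nothing was forced at the safety stop. I then let it rise and released it.
- **Last checks:** The pointer stripe is at 96.4° in the wrist view, and the side camera puts the bar at 96.0°. The marker is at 96.4° by its outline; a second fit to the same pixels gave 94.6°. The knob top is at 206 mm, so it is fully out, and the marker has not moved by more than the measuring error of about 1 mm. The gripper is open and clear of everything.
- **What was off:** The tool had drifted to about 4° of tilt by the time it reached the knob, which did not hinder the grip. I did not re-measure the red valve or the bystanders at the end, but no move came near them.

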